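# Roll down the facing strips on two drawer fronts

### The job

Lift the tape measure off the drawer front and set it gently in the red tray. Then take the pressure roller and roll the oak strips of both drawer fronts down with firm, steady pressure, without denting them, until every strip is flush with the lipping; press them with nothing but the roller. Hang the roller back in its wooden rest, and leave the other things on the bench where they are.

Things in the scene. Friction and masses are not known exactly. Their poses are not given: they have to be found in the camera images.
- front_a: Drawer front lying flat, fixed, on a black non-slip mat: plywood with dark lipping all round, 220 mm (its x) by 94 mm (y); mat 230 x 104 x 3 mm. Origin: centre of the mat's underside, on the bench; z up. Lipping's top 23 mm above the bench. Within the lipping lie five oak facing strips, a1 to a5, side by side along x. The tape measure stands on this one at the start.
- front_b: Drawer front lying flat, fixed, on a black non-slip mat: plywood with dark lipping all round, 220 mm (its x) by 94 mm (y); mat 230 x 104 x 3 mm. Origin: centre of the mat's underside, on the bench; z up. Lipping's top 23 mm above the bench. Within the lipping lie five oak facing strips, b1 to b5, side by side along x. Nothing stands on this one.
- roller_grip (a point): Pressure roller, 0.47 kg: centre of its upright dark wooden grip, 30 mm (its x) by 24 mm (its y), 60 mm tall; z up the grip. 42 mm below this point is the top of a steel bridge 30 mm (x) by 124 mm (y) by 8 mm, under it a fork 84 mm wide. At the start it hangs upright in the rest, its y along the rest's y.
- wheel_axle (a point): Centre of the roller's black rubber wheel, 40 mm diameter, 74 mm wide, axle along the roller's y, so it rolls along the roller's x. 80 mm straight below the grip's centre; the wheel's bottom is 100 mm below the grip's centre.
- wheel (a joint): Turn of the roller's wheel on its axle (rad); it spins freely and without end.
- rest: Fixed wooden rest for the roller, base 90 mm (x) by 140 mm (y) by 10 mm; origin: centre of its underside on the bench, z up. Two cheeks 18 mm thick, centred at y = +-58 mm, 70 mm long in x, tops 66 mm above the bench, with low end lips 8 mm high that stand 44 mm apart in x.
- rest_top (a point): Middle of the rest at the height of its cheek tops (66 mm), z up. The roller's bridge lies across the two cheeks between the lips, wheel hanging between the cheeks (98 mm apart), 16 mm above the bench. In place, the grip's centre is 50 mm straight above this point (either way round).
- tape_mid (a point): Tape measure, 0.22 kg, yellow with a black foot: 70 mm long (x) by 34 mm thick (y; the foot 72 x 36 mm) by 60 mm tall, standing upright on its foot. This point is at mid-height, 30 mm above its underside; z up.
- tray: Fixed red open tray, 150 mm (x) by 110 mm (y) by 38 mm tall, walls and floor 4 mm; origin: centre of its underside on the bench, z up.
- glue: Bystander: yellow glue bottle with a red cap, 60 mm diameter, 175 mm tall; origin: centre of its underside.
- tin: Bystander: tin with a blue band, 76 mm diameter, 85 mm tall; origin: centre of its underside.
- jar: Bystander: clear jar of brushes, 72 mm diameter, 95 mm tall, brushes up to 170 mm; origin: centre of its underside.
- sander: Bystander: hand sanding block, 70 mm (x) by 120 mm (y) by 36 mm tall; origin: centre of its underside.
- a1 (a joint): How far strip a1 is pressed down, m: 0 proud, 0.003 flush. Oak, 38.5 mm (x) by 77 mm (y) by 5 mm, centred on front_a at x = -80 mm, y = 0, standing on foam tape with its top 26 mm above the bench. Pressed with more than about 8 N (10 N when fast) it sinks straight down to a firm stop at 23 mm, flush with the lipping, and stays there.
- a2 (a joint): How far strip a2 is pressed down, m: 0 proud, 0.003 flush. Oak, 38.5 mm (x) by 77 mm (y) by 5 mm, centred on front_a at x = -40 mm, y = 0, standing on foam tape with its top 26 mm above the bench. Pressed with more than about 8 N (10 N when fast) it sinks straight down to a firm stop at 23 mm, flush with the lipping, and stays there.
- a3 (a joint): How far strip a3 is pressed down, m: 0 proud, 0.003 flush. Oak, 38.5 mm (x) by 77 mm (y) by 5 mm, centred on front_a at x = 0 mm, y = 0, standing on foam tape with its top 26 mm above the bench. Pressed with more than about 8 N (10 N when fast) it sinks straight down to a firm stop at 23 mm, flush with the lipping, and stays there.
- a4 (a joint): How far strip a4 is pressed down, m: 0 proud, 0.003 flush. Oak, 38.5 mm (x) by 77 mm (y) by 5 mm, centred on front_a at x = 40 mm, y = 0, standing on foam tape with its top 26 mm above the bench. Pressed with more than about 8 N (10 N when fast) it sinks straight down to a firm stop at 23 mm, flush with the lipping, and stays there.
- a5 (a joint): How far strip a5 is pressed down, m: 0 proud, 0.003 flush. Oak, 38.5 mm (x) by 77 mm (y) by 5 mm, centred on front_a at x = 80 mm, y = 0, standing on foam tape with its top 26 mm above the bench. Pressed with more than about 8 N (10 N when fast) it sinks straight down to a firm stop at 23 mm, flush with the lipping, and stays there.
- b1 (a joint): How far strip b1 is pressed down, m: 0 proud, 0.003 flush. Oak, 38.5 mm (x) by 77 mm (y) by 5 mm, centred on front_b at x = -80 mm, y = 0, standing on foam tape with its top 26 mm above the bench. Pressed with more than about 8 N (10 N when fast) it sinks straight down to a firm stop at 23 mm, flush with the lipping, and stays there.
- b2 (a joint): How far strip b2 is pressed down, m: 0 proud, 0.003 flush. Oak, 38.5 mm (x) by 77 mm (y) by 5 mm, centred on front_b at x = -40 mm, y = 0, standing on foam tape with its top 26 mm above the bench. Pressed with more than about 8 N (10 N when fast) it sinks straight down to a firm stop at 23 mm, flush with the lipping, and stays there.
- b3 (a joint): How far strip b3 is pressed down, m: 0 proud, 0.003 flush. Oak, 38.5 mm (x) by 77 mm (y) by 5 mm, centred on front_b at x = 0 mm, y = 0, standing on foam tape with its top 26 mm above the bench. Pressed with more than about 8 N (10 N when fast) it sinks straight down to a firm stop at 23 mm, flush with the lipping, and stays there.
- b4 (a joint): How far strip b4 is pressed down, m: 0 proud, 0.003 flush. Oak, 38.5 mm (x) by 77 mm (y) by 5 mm, centred on front_b at x = 40 mm, y = 0, standing on foam tape with its top 26 mm above the bench. Pressed with more than about 8 N (10 N when fast) it sinks straight down to a firm stop at 23 mm, flush with the lipping, and stays there.
- b5 (a joint): How far strip b5 is pressed down, m: 0 proud, 0.003 flush. Oak, 38.5 mm (x) by 77 mm (y) by 5 mm, centred on front_b at x = 80 mm, y = 0, standing on foam tape with its top 26 mm above the bench. Pressed with more than about 8 N (10 N when fast) it sinks straight down to a firm stop at 23 mm, flush with the lipping, and stays there.
Not all that is in view belongs to the job. What is shaped like the rest but purple is not meant.

How it is judged:
On the way, in this order (a step that is already met when the one before it is completed fails the run):
1. the tape measure stands in the tray, let go (x of tape_mid in the frame of tray between -0.06 and 0.06 m and y of tape_mid in the frame of tray between -0.045 and 0.045 m and z of tape_mid in the frame of tray below 0.055 m and linear speed of tape below 0.02 m/s and contact force between the fingers and tape below 0.1 N), for 0.2 s.
2. the roller rolls along one front, wheel turning, pressing with more than 4 N for 0.8 s without a break (((contact force between roller and front_a above 4 N and (velocity of joint wheel above 0.5 rad/s or velocity of joint wheel below -0.5 rad/s)) or (contact force between roller and front_b above 4 N and (velocity of joint wheel above 0.5 rad/s or velocity of joint wheel below -0.5 rad/s)))), for 0.8 s.
3. with one front's strips all flush, the roller rolls along the other front in the same way (((value of joint each of a1, a2, a3, a4, a5 above 0.0022 m and (contact force between roller and front_b above 4 N and (velocity of joint wheel above 0.5 rad/s or velocity of joint wheel below -0.5 rad/s))) or (value of joint each of b1, b2, b3, b4, b5 above 0.0022 m and (contact force between roller and front_a above 4 N and (velocity of joint wheel above 0.5 rad/s or velocity of joint wheel below -0.5 rad/s))))), for 0.8 s.
At the end, for the whole second after the job is handed in: All ten strips are within 0.8 mm of flush (pressed down by more than 2.2 mm of 3); the tape measure is in the red tray; the roller hangs upright in its rest by its shoulders, within 16 mm of the middle and 6 mm of its seated height, tilted by less than 0.12 rad; both let go and at rest (value of joint each of a1, a2, a3, a4, a5, b1, b2, b3, b4, b5 above 0.0022 m and x of tape_mid in the frame of tray between -0.06 and 0.06 m and y of tape_mid in the frame of tray between -0.045 and 0.045 m and z of tape_mid in the frame of tray below 0.055 m and x of roller_grip in the frame of rest between -0.016 and 0.016 m and y of roller_grip in the frame of rest between -0.016 and 0.016 m and z of roller_grip in the frame of rest between 0.11 and 0.122 m and angle between roller_grip's own z axis and vertical below 0.12 rad and linear speed of each of roller, tape below 0.02 m/s); the robot touches nothing.
It fails at once if the roller is pressed so hard (over 60 N) that it dents the facing (contact force between roller and front_a above 60 N or contact force between roller and front_b above 60 N).
It fails at once if a strip is pressed down by something other than the roller ((contact force between roller and front_a below 0.2 N and velocity of joint any of a1, a2, a3, a4, a5 above 0.015 m/s) or (contact force between roller and front_b below 0.2 N and velocity of joint any of b1, b2, b3, b4, b5 above 0.015 m/s)).
It fails at once if the tape measure is dropped (falls faster than 0.8 m/s) (linear speed of tape above 0.8 m/s and contact force between the fingers and tape below 0.05 N).
It fails at once if a bystander is moved by more than 20 mm or tipped (distance of any of glue, tin, jar, sander from where it was at the start of the episode above 0.02 m or angle between any of glue, tin, jar, sander's own z axis and vertical above 0.3 rad).
It also fails if it takes over 72 s, if anything falls off the work surface, if the arm or the gripper's body presses on something with over 40 N, if the wrist force passes 120 N, or if a joint passes its speed limit or range.

### The arm

A 7-joint arm with a two-finger parallel gripper is mounted at the origin on the work surface. World frame = base frame: x ahead of the robot, y to its left, z up, the work surface at z = 0. Lengths are in m, angles in rad, forces in N, time in s.
With the tool pointing down it reaches from about 0.425 to 0.925 m from the base axis. Payload 6.8 kg.
Tool frame: the origin (TCP) lies on the centre line of the jaws, within the pads' length; the fingertips stand 8 mm ahead of it and the grasp point (between the pads) lies 11 mm behind it (bot.tips_ahead is the distance from the TCP to the fingertips, in m); z points along the fingers, y is the line along which they close (so a half turn about z gives the same grasp; the last joint's range is limited). The gripper opens to 85 mm and grips with 20 to 120 N. Pads are 22 mm wide; open, the fingers measure 114 mm over their backs; the gripper's body (76 mm by 85 mm) begins 54 mm behind the grasp point. The pads swing forward as they close: fully open they stand 13 mm farther back than shut.
Start: joints at [1.209, 0.477, 0.022, 1.555, -0.011, 1.109, -0.083], TCP at [0.169, -0.653, 0.239] pointing down, gripper open.
Joint ranges: [-2.96, 2.96], [-0.34, 2.1], [-1.41, 1.46], [0.24, 2.44], [-1.37, 4.51], [0.17, 1.92], [-2.96, 2.96]. Speed limits (rad/s): [2.39, 2.39, 3.14, 3.14, 3.14, 3.14, 3.14].

### API

Orientations are given as a unit quaternion [w, x, y, z].
In Python, from station import bot gives the robot as it stands.
- The arm moves only by the tool send_rows, never from a script. Its argument "deltas" is text: rows parted by semicolons, each of 4 numbers parted by spaces: the shift along the tool's x, y, z in m, then the turn about the tool's z in degrees. In form: x y z spin; .... A call has 1 to 5 rows; each row is the pose to reach, as a shift and turn from the pose commanded when the call began, along the tool's axes at that moment; what a row does not reach only later rows make up. A row lasts 1/10 s, in which the tool goes at most 50 mm and 8.59 degrees, less where a joint would pass 70% of its speed; a pose out of reach is approached as far as the arm can. A call with a gripper value outside its range is refused whole. "claw" is the opening, from 0 (shut) to 1 (fully open), set as the call begins (left out, the last holds). The fingers move at their own pace and stop on an object; "force" is the grip in N (left out, the last holds). Time passes only in rows, so rows that repeat a pose let the fingers close. It gives the time, the measured TCP pose, the force, the opening and the grip force at its end, in the units of the state.
- bot.get_obs(): the state, without advancing time (a new reading comes with each control period).
- bot.read_camera(name): name is "scene" or "top"; returns a dict with "img" (400x640x3 uint8, red, green, blue), "depth" (400x640 float32, m along the optical axis (not along the pixel's ray), 0 where there is no reading), "fx", "fy", "cx", "cy" (pixels), "camera_from_world" (4x4, takes a point from world to camera coordinates). Camera axes: x right, y up, looking along -z (the intrinsics and any distortion apply to the point x, -y, -z); pixel columns grow to the right and rows downward; lengths in m; the calibration is good to about 2 mm. A picture is of the moment at which its call begins.
- bot.hand_in(): hands the job in; it is judged then, once.
Trained networks look in a picture, given as the dict that the camera call returned (one of the last four; its "shot" number tells which), for a name from the list of things; names that differ only in an ending like _2 or _b are one class to them, and where a whole thing is asked for, a point or a joint stands for the part that bears it (a point fixed in the world has none). Each returns a list of dicts, best first, with "confidence" (0 to 1); they miss things now and then, are a little off and sometimes report something else, mostly with a low value. They report only what shows in the picture. A call takes as long as a camera call. They do not tell look-alikes from the thing itself.
- bot.masks_of(picture, query): "mask" (400x640 bool, what is visible of it).
- bot.landmark_of(picture, query): "xyz" ([x, y, z] in m, in world coordinates, good to about 4 mm: a listed point, or the origin of a listed thing).
The state is a dict: "t": time; "q": joint angles; "joint_vel": joint speeds; "joint_torque": joint torques, N m; "eef_pos": TCP position; "tool_rot": TCP orientation; "contact_force": force on the tool from outside, world axes, zero at the start; "torque": the same for the moment, N m; "gripper_width": opening from 0.0 (shut) to 1.0 (fully open); "grasp_force": force on a finger pad.
Only numpy, scipy, OpenCV 4.12 (cv2) and the standard library are available. Lean on these libraries where they do the work, as an engineer would, in place of code of your own. Each camera call takes 0.05 s, during which the arm holds its last target. There are 200 camera calls.

## Working session

There is one attempt and no reset: what is moved stays moved. The work goes in short steps, Python scripts to look and compute and a tool call to move; the robot and the scene stay as the last step left them, time stands still between calls to the robot, and variables do not carry over. Pictures are saved under pics/ and viewed, at most 10 in all, crops included, and the job is handed in when it is done.

Besides the shell and the picture viewer there is one more tool, called as name(argument=value, ...) on one line, values as JSON. send_rows: Moves the arm, as the interface text tells. Its arguments: {"type":"object","properties":{"deltas":{"type":"string"},"claw":{"type":"number"},"force":{"type":"number"}},"required":["deltas"]}

```bash
mkdir -p pics
cat > h.py <<'E'
import numpy as np, cv2
from station import bot
def save(p,n,crop=None,s=1):
    im=p["img"][...,::-1]
    if crop: im=im[crop[1]:crop[3],crop[0]:crop[2]]
    cv2.imwrite(f"pics/{n}.png",cv2.resize(im,None,fx=s,fy=s,interpolation=cv2.INTER_CUBIC))
def pts(p):
    v,u=np.mgrid[:400,:640]; d=p["depth"]
    c=np.stack([(u-p["cx"])/p["fx"]*d,-(v-p["cy"])/p["fy"]*d,-d,np.ones_like(d)],-1)
    return (c@np.linalg.inv(p["camera_from_world"]).T)[...,:3]
def pix(p,x):
    c=p["camera_from_world"]@np.append(x,1); return np.round([p["cx"]+p["fx"]*c[0]/-c[2],p["cy"]-p["fy"]*c[1]/-c[2]])
def rect(p,m,zlo,zhi):
    P=pts(p); k=m&(p["depth"]>0)&(P[...,2]>zlo)&(P[...,2]<zhi)
    q=P[k]; r=cv2.minAreaRect((q[:,:2]*1000).astype(np.float32)); return np.round(r[0],1),np.round(r[1],1),round(r[2],1),k.sum(),np.round(np.median(q[:,2]),4)
E
python3 - <<'E'
from h import *
for c in("top","scene"):
    p=bot.read_camera(c); save(p,c+"0")
    for n in "front_a front_b roller_grip wheel_axle rest rest_top tape_mid tray glue tin jar sander".split():
        for r in bot.landmark_of(p,n)[:3]: print(c,n,round(r["confidence"],2),np.round(r["xyz"],3),pix(p,r["xyz"]))
o=bot.get_obs(); print({k:np.round(v,3) for k,v in o.items()})
E
```

```text
top front_a 0.68 [0.523 0.104 0.002] [280. 212.]
top front_a 0.64 [ 0.536 -0.11  -0.002] [353. 209.]
top front_b 0.68 [0.523 0.104 0.002] [280. 212.]
top front_b 0.64 [ 0.536 -0.11  -0.002] [353. 209.]
top roller_grip 0.73 [ 0.495 -0.309  0.116] [431. 222.]
top roller_grip 0.43 [0.57  0.089 0.06 ] [283. 194.]
top wheel_axle 0.82 [ 0.497 -0.312  0.039] [426. 223.]
top rest 0.82 [ 0.336 -0.409  0.   ] [457. 280.]
top rest 0.72 [ 0.49  -0.313  0.005] [423. 226.]
top rest_top 0.73 [ 0.493 -0.314  0.063] [428. 224.]
top rest_top 0.72 [ 0.33  -0.408  0.065] [464. 284.]
top tape_mid 0.61 [0.573 0.087 0.059] [284. 193.]
top tray 0.81 [0.428 0.323 0.   ] [203. 243.]
top glue 0.56 [0.753 0.111 0.003] [279. 134.]
top tin 0.63 [ 0.762 -0.128 -0.003] [360. 133.]
top jar 0.79 [0.708 0.332 0.002] [204. 148.]
top jar 0.35 [ 0.492 -0.311  0.002] [422. 225.]
top sander 0.69 [ 0.713 -0.349 -0.002] [435. 151.]
scene front_a 0.78 [ 0.545 -0.112 -0.001] [309. 211.]
scene front_a 0.71 [ 0.525  0.103 -0.   ] [365. 241.]
scene front_b 0.78 [ 0.545 -0.112 -0.001] [309. 211.]
scene front_b 0.71 [ 0.525  0.103 
[... 544 characters left out ...]
 249.]
scene tin 0.42 [ 0.539 -0.113 -0.001] [310. 210.]
scene jar 0.93 [0.702 0.331 0.   ] [392. 324.]
scene sander 0.9 [ 0.714 -0.348  0.002] [222. 205.]
{'t': np.float64(1.3), 'q': array([ 1.209,  0.477,  0.022,  1.555, -0.011,  1.109, -0.083]), 'joint_vel': array([ 0.   , -0.002, -0.001,  0.   ,  0.   , -0.003,  0.001]), 'joint_torque': array([ 1.0000e-03, -5.9633e+01,  1.6060e+00, -2.8155e+01,  1.2000e-02,
        2.0000e-03, -0.0000e+00]), 'eef_pos': array([ 0.169, -0.653,  0.239]), 'tool_rot': array([0.   , 0.992, 0.127, 0.   ]), 'contact_force': array([0.188, 0.412, 0.006]), 'torque': array([-0.019,  0.01 ,  0.003]), 'grasp_force': np.float64(0.0), 'gripper_width': np.float64(1.001)}
```

View pics/top0.png

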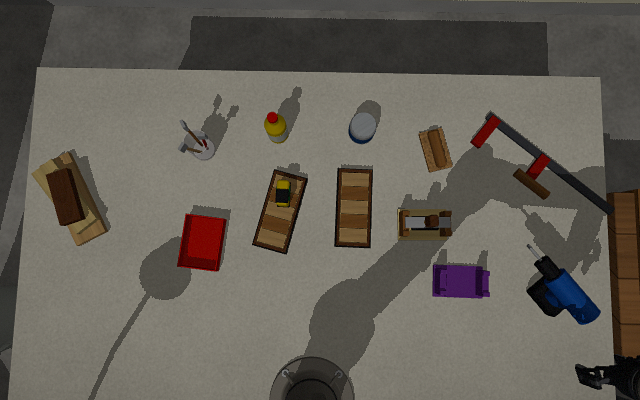

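View pics/scene0.png

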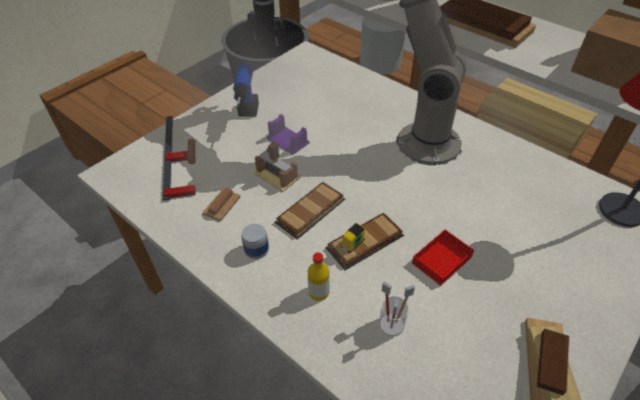

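Top view: the tape is at (283,193) on front_a (280,212), and front_b is at (353,208). The roller hangs in the wooden rest at (426,223). The tray is at (203,243).

Look-alikes:
- **Rest:** the wooden one at (426,223) or the purple one at (461,281). I choose the wooden one.
- **Tape:** the yellow/black block at (283,193) or the yellow glue bottle at (275,127). I choose the block.
- **Roller grip:** the roller at (431,222) or the clamp handle at (531,183). I choose the one in the rest.

Run:
```python
from h import *
p=bot.read_camera("top"); save(p,"crop",(230,150,470,260),3)
P=pts(p)
def box(c,r,zlo,zhi):
    k=(np.hypot(P[...,0]-c[0],P[...,1]-c[1])<r); return rect(p,k,zlo,zhi)
print("a",box((.525,.104),.14,.012,.03)); print("b",box((.54,-.111),.13,.012,.03))
print("tape top",box((.57,.089),.06,.07,.1))
print("tray",box((.43,.32),.13,.03,.05))
print("rest",box((.493,-.312),.1,.06,.08)); print("restbase",box((.493,-.312),.1,.004,.09)); print("grip",box((.495,-.31),.06,.1,.17))
for n in("tape_mid","front_a","tray","roller_grip","rest"):
    for r in bot.masks_of(p,n)[:2]:
        m=r["mask"]; print(n,round(r["confidence"],2),np.round(np.argwhere(m).mean(0)),rect(p,m,.003,.2))
```

```text
a (array([526.1, 103.1]), array([ 95.1, 220. ]), 75.5, np.int64(2074), np.float64(0.0245))
b (array([ 539.4, -151.2]), array([176.6, 220.1]), 88.5, np.int64(2417), np.float64(0.0248))
tape top (array([571.3,  91.2]), array([36.4, 68.4]), 88.2, np.int64(322), np.float64(0.0861))
tray (array([432.3, 321. ]), array([111.5, 150.1]), 83.3, np.int64(326), np.float64(0.0366))
rest (array([ 494.5, -306.8]), array([ 66.5, 134.4]), 1.0, np.int64(602), np.float64(0.0728))
restbase (array([ 491.6, -312.5]), array([181.9, 193.4]), 63.6, np.int64(1582), np.float64(0.0188))
grip (array([ 497.1, -307.5]), array([24.3, 29.6]), 89.3, np.int64(149), np.float64(0.1437))
tape_mid 0.87 [193. 283.] (array([572.3,  91.1]), array([36.6, 70.3]), 88.2, np.int64(373), np.float64(0.0854))
tape_mid 0.67 [235. 353.] (array([ 460.5, -108.2]), array([75.1, 38.5]), 88.3, np.int64(365), np.float64(0.0259))
front_a 0.89 [215. 279.] (array([526.1, 103.2]), array([103.5, 229.7]), 75.8, np.int64(2253), np.float64(0.0244))
front_a 0.71 [208. 353.] (array([ 540.4, -109.8]), array([103.6, 229.6]), 88.4, np.int64(2655), np.float64(0.0247))
tray 0.98 [243. 201.] (array([432.3, 320.3]), array([112.9, 150. ]), 83.3, np.int64(1601), np.float64(0.0066))
roller_grip 0.69 [222. 427.] (array([ 497.4, -308.2]), array([ 38.2, 124.5]), 2.4, np.int64(592), np.float64(0.0746))
rest 0.88 [281. 460.] (array([ 335.3, -407.3]), array([143.7,  91.4]), 89.7, np.int64(1765), np.float64(0.0115))
rest 0.59 [225. 422.] (array([ 495.3, -305.9]), array([ 87.1, 138.4]), 1.1, np.int64(1005), np.float64(0.0118))
```

View pics/crop.png

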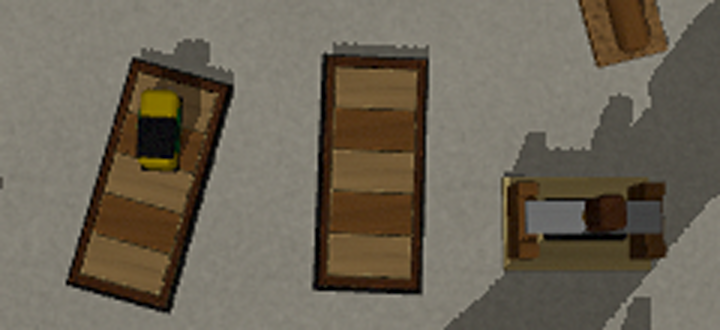

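send_rows(deltas="0.18 -0.173 0 16.5;0.18 -0.173 0 16.5;0.18 -0.173 0 16.5;0.18 -0.173 0 16.5;0.18 -0.173 0 16.5", claw=1)

```text
t: 2.1
eef_pos: [0.3012, -0.439, 0.2395]
tool_rot: [0.0, 1.0, -0.017, 0.0]
contact_force: [1.2, -0.8, 0.4]
gripper_width: 1.0
grasp_force: 0.0
```

```bash
cat >> h.py <<'E'
def go(x,y,z,psi):
    o=bot.get_obs(); w,a,b,c=o["tool_rot"]; h=2*np.arctan2(b,a); d=np.array([x,y,z])-o["eef_pos"]
    C,S=np.cos(h),np.sin(h); sp=(np.degrees(h)-psi+90)%180-90
    print("t",round(o["t"],2),"pos",np.round(o["eef_pos"],4),"psi",round(np.degrees(h),2),"quat",np.round(o["tool_rot"],3),"q7",round(o["q"][6],2),"F",np.round(o["contact_force"],1),"w",round(o["gripper_width"],3),"gf",round(o["grasp_force"],1))
    print("DELTA",np.round([C*d[0]+S*d[1],S*d[0]-C*d[1],-d[2],sp],4))
E
python3 -c "
from h import *
go(.571,.091,.12,-2)"
```

```text
t 2.1 pos [ 0.3012 -0.439   0.2395] psi -1.96 quat [ 0.     1.    -0.017  0.   ] q7 -0.76 F [ 1.2 -0.8  0.4] w 1.0 gf 0.0
DELTA [ 0.2516 -0.5389  0.1195  0.0404]
```

send_rows(deltas="0.1 -0.215 0 0;0.1 -0.215 0 0;0.1 -0.215 0 0;0.1 -0.215 0 0;0.1 -0.215 0 0")

```text
t: 2.6
eef_pos: [0.4089, -0.2262, 0.2397]
tool_rot: [-0.0, 1.0, -0.016, 0.001]
contact_force: [1.3, 0.5, 0.4]
gripper_width: 1.003
grasp_force: 0.0
```

send_rows(deltas="0.1 -0.215 0.02 0;0.1 -0.215 0.02 0;0.1 -0.215 0.02 0;0.1 -0.215 0.02 0;0.1 -0.215 0.02 0")

```text
t: 3.1
eef_pos: [0.516, -0.0145, 0.2195]
tool_rot: [-0.0, 1.0, -0.016, 0.001]
contact_force: [-0.1, -0.2, 0.3]
gripper_width: 0.998
grasp_force: 0.0
```

send_rows(deltas="0.0515 -0.109 0.08 0;0.0515 -0.109 0.08 0;0.0515 -0.109 0.08 0;0.0515 -0.109 0.08 0;0.0515 -0.109 0.08 0")

```text
t: 3.6
eef_pos: [0.5697, 0.09, 0.1385]
tool_rot: [0.0, 1.0, -0.016, -0.001]
contact_force: [-0.6, -0.9, 0.5]
gripper_width: 1.0
grasp_force: 0.0
```

```bash
python3 -c "
from h import *
go(.571,.091,.053,-2)
p=bot.read_camera('scene');save(p,'t1',(290,190,410,290),5)
for r in bot.landmark_of(p,'tape_mid')[:1]: print(r)"
```

```text
t 3.6 pos [0.5697 0.09   0.1385] psi -1.86 quat [ 0.     1.    -0.016 -0.001] q7 -2.04 F [-0.6 -0.9  0.5] w 1.0 gf 0.0
DELTA [ 0.0013 -0.0011  0.0855  0.1402]
{'xyz': [0.5688, 0.0905, 0.0547], 'confidence': 0.81}
```

View pics/t1.png

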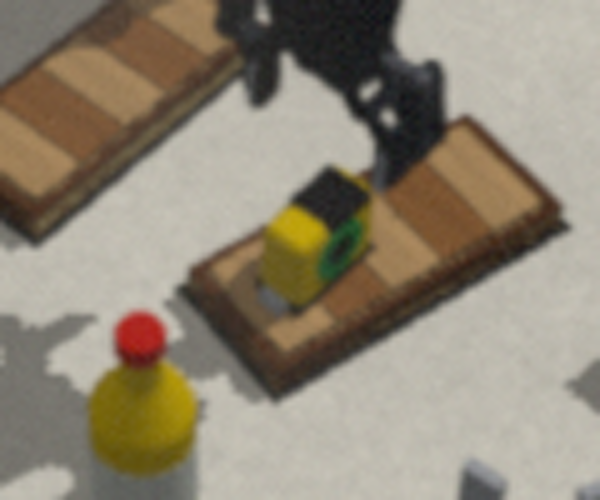

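Picture t1: the open jaws straddle the tape, which is at about scene pixel (353,237), with clearance all round.

send_rows(deltas="0.001 -0.001 0.03 0;0.001 -0.001 0.055 0;0.001 -0.001 0.075 0;0.001 -0.001 0.085 0;0.001 -0.001 0.085 0")

```text
t: 4.2
eef_pos: [0.5707, 0.0888, 0.054]
tool_rot: [0.0, 1.0, -0.018, -0.0]
contact_force: [0.4, 0.4, 0.2]
gripper_width: 1.0
grasp_force: 0.0
```

send_rows(deltas="0 0 0 0;0 0 0 0;0 0 0 0;0 0 0 0;0 0 0 0", claw=0, force=35)

```text
t: 4.7
eef_pos: [0.5716, 0.0904, 0.0552]
tool_rot: [-0.0, 1.0, -0.017, 0.001]
contact_force: [-0.9, -0.5, 4.6]
gripper_width: 0.398
grasp_force: 36.2
```

send_rows(deltas="0 0 0 0;0 0 0 0")

```text
t: 4.9
eef_pos: [0.5716, 0.0903, 0.0552]
tool_rot: [0.0, 1.0, -0.017, 0.001]
contact_force: [-0.7, -1.1, 5.7]
gripper_width: 0.396
grasp_force: 36.2
```

send_rows(deltas="0 0 -0.025 0;-0.02 -0.03 -0.06 0;-0.05 -0.075 -0.07 0;-0.075 -0.115 -0.07 0;-0.1 -0.15 -0.07 0")

```text
t: 5.4
eef_pos: [0.4751, 0.2457, 0.1249]
tool_rot: [-0.001, 1.0, -0.017, 0.0]
contact_force: [0.3, 0.2, -2.2]
gripper_width: 0.391
grasp_force: 36.0
```

send_rows(deltas="-0.025 -0.04 0 0;-0.0475 -0.0755 0 0;-0.0475 -0.0755 0.02 0;-0.0475 -0.0755 0.02 0")

```text
t: 5.8
eef_pos: [0.429, 0.3206, 0.1023]
tool_rot: [0.001, 1.0, -0.015, -0.002]
contact_force: [-0.7, -1.5, -2.8]
gripper_width: 0.393
grasp_force: 35.8
```

```bash
python3 -c "
from h import *
go(.432,.321,.034,-3)
p=bot.read_camera('scene')
for r in bot.landmark_of(p,'tape_mid')[:1]: print(r)"
```

```text
t 5.8 pos [0.429  0.3206 0.1023] psi -1.76 quat [ 0.001  1.    -0.015 -0.002] q7 -2.59 F [-0.7 -1.5 -2.8] w 0.393 gf 35.8
DELTA [ 3.000e-03 -5.000e-04  6.830e-02  1.239e+00]
{'xyz': [0.7649, -0.1327, 0.0015], 'confidence': 0.62}
```

send_rows(deltas="0.003 0 0.025 0;0.003 0 0.045 0;0.003 0 0.058 0;0.003 0 0.064 0;0.003 0 0.067 0")

```text
t: 6.4
eef_pos: [0.4348, 0.3202, 0.0372]
tool_rot: [0.0, 1.0, -0.018, 0.0]
contact_force: [-0.5, 0.4, -3.2]
gripper_width: 0.39
grasp_force: 35.9
```

send_rows(deltas="0 0 0.0015 0;0 0 0.0015 0")

```text
t: 6.6
eef_pos: [0.4348, 0.3209, 0.0363]
tool_rot: [-0.0, 1.0, -0.017, 0.0]
contact_force: [0.4, 0.5, -2.1]
gripper_width: 0.392
grasp_force: 35.9
```

send_rows(deltas="0 0 0.001 0;0 0 0.002 0;0 0 0.003 0;0 0 0.003 0")

```text
t: 7.0
eef_pos: [0.4346, 0.3208, 0.0333]
tool_rot: [-0.0, 1.0, -0.017, 0.0]
contact_force: [-1.9, -1.0, 3.4]
gripper_width: 0.394
grasp_force: 36.4
```

send_rows(deltas="0 0 0 0;0 0 0 0;0 0 0 0", claw=0.58)

```text
t: 7.3
eef_pos: [0.4345, 0.3208, 0.0329]
tool_rot: [-0.0, 1.0, -0.017, 0.0]
contact_force: [0.4, 0.2, 0.1]
gripper_width: 0.583
grasp_force: 0.0
```

send_rows(deltas="0 0 -0.02 0;0 0 -0.05 0;0 0 -0.09 0;0 0 -0.14 0;0 0 -0.18 0")

```text
t: 7.8
eef_pos: [0.4345, 0.3209, 0.2154]
tool_rot: [-0.001, 1.0, -0.017, 0.001]
contact_force: [0.9, 0.2, 0.1]
gripper_width: 0.58
grasp_force: 0.0
```

```bash
python3 -c "
from h import *
go(.497,-.307,.20,1)
p=bot.read_camera('scene');save(p,'t2',(390,190,490,290),5)
for r in bot.landmark_of(p,'tape_mid')[:2]: print(r)"
```

```text
t 7.8 pos [0.4345 0.3209 0.2154] psi -1.95 quat [-0.001  1.    -0.017  0.001] q7 -2.51 F [0.9 0.2 0.1] w 0.58 gf 0.0
DELTA [ 0.0838  0.6255  0.0154 -2.9485]
{'xyz': [0.4357, 0.3216, 0.0328], 'confidence': 0.91}
```

View pics/t2.png

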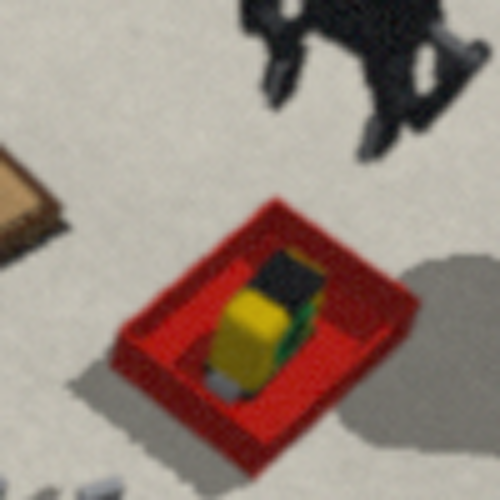

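Picture t2: the tape stands upright in the tray at about scene pixel (444,254), and it has been let go.

send_rows(deltas="0.034 0.25 0 -3;0.034 0.25 0 -3;0.034 0.25 0 -3;0.034 0.25 0 -3;0.034 0.25 0 -3", claw=1)

```text
t: 8.4
eef_pos: [0.4592, 0.0698, 0.2124]
tool_rot: [0.0, 1.0, 0.009, -0.0]
contact_force: [0.8, 0.1, 0.0]
gripper_width: 1.001
grasp_force: 0.0
```

send_rows(deltas="0.03 0.25 0 0;0.03 0.25 0 0;0.03 0.25 0 0;0.03 0.25 0 0;0.03 0.25 0 0")

```text
t: 8.9
eef_pos: [0.4935, -0.1778, 0.2123]
tool_rot: [0.0, 1.0, 0.009, -0.0]
contact_force: [1.4, 0.1, 0.1]
gripper_width: 1.004
grasp_force: 0.0
```

```bash
python3 -c "
from h import *
go(.497,-.307,.17,1)"
```

```text
t 8.9 pos [ 0.4935 -0.1778  0.2123] psi 1.04 quat [ 0.     1.     0.009 -0.   ] q7 -1.38 F [1.4 0.1 0.1] w 1.004 gf 0.0
DELTA [0.0011 0.1293 0.0423 0.0421]
```

send_rows(deltas="0.001 0.05 0 0;0.001 0.1 0.01 0;0.001 0.1295 0.035 0;0.001 0.1295 0.042 0;0.001 0.1295 0.042 0")

```text
t: 9.4
eef_pos: [0.4958, -0.3049, 0.1685]
tool_rot: [-0.001, 1.0, 0.008, -0.002]
contact_force: [-0.1, 0.6, -0.6]
gripper_width: 1.002
grasp_force: 0.0
```

```bash
python3 -c "
from h import *
go(.497,-.308,.102,1)
p=bot.read_camera('scene');save(p,'t3',(230,110,330,200),6)
for n in ('roller_grip','wheel_axle','rest'):
  for r in bot.landmark_of(p,n)[:1]: print(n,r)"
```

```text
t 9.4 pos [ 0.4958 -0.3049  0.1685] psi 0.96 quat [-0.001  1.     0.008 -0.002] q7 -1.15 F [-0.1  0.6 -0.6] w 1.002 gf 0.0
DELTA [ 0.0012  0.0031  0.0665 -0.0411]
wheel_axle {'xyz': [0.4987, -0.3071, 0.0364], 'confidence': 0.88}
rest {'xyz': [0.328, -0.4081, 0.0028], 'confidence': 0.87}
```

View pics/t3.png

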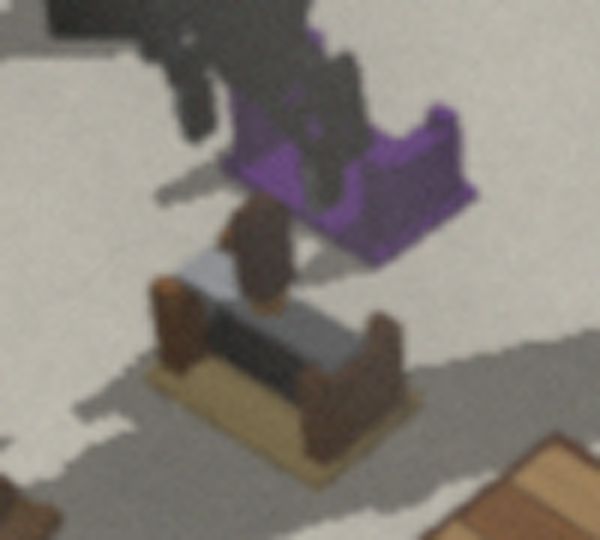

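Picture t3: the jaws are above and either side of the roller's grip, about scene pixel (274,153), in the wooden rest. I'll go down and grip.

send_rows(deltas="0.001 0.002 0.025 0;0.001 0.002 0.045 0;0.001 0.002 0.06 0;0.001 0.002 0.066 0;0.001 0.002 0.066 0")

```text
t: 10.1
eef_pos: [0.4983, -0.3066, 0.1045]
tool_rot: [-0.0, 1.0, 0.009, -0.0]
contact_force: [-0.8, -0.0, 1.0]
gripper_width: 0.999
grasp_force: 0.0
```

send_rows(deltas="0 0 0 0;0 0 0 0;0 0 0 0;0 0 0 0;0 0 0 0", claw=0, force=90)

```text
t: 10.6
eef_pos: [0.4989, -0.3084, 0.1058]
tool_rot: [0.001, 1.0, 0.009, 0.001]
contact_force: [-1.2, -1.9, 5.5]
gripper_width: 0.269
grasp_force: 88.8
```

send_rows(deltas="0 0 0 0;0 0 0 0;0 0 0 0")

```text
t: 10.9
eef_pos: [0.4989, -0.3084, 0.1059]
tool_rot: [0.001, 1.0, 0.009, 0.001]
contact_force: [-0.6, -1.6, 5.9]
gripper_width: 0.271
grasp_force: 88.8
```

```bash
python3 -c "
from h import *
go(.497,-.308,.102,1)"
```

```text
t 10.9 pos [ 0.4989 -0.3084  0.1059] psi 1.0 quat [0.001 1.    0.009 0.001] q7 -1.16 F [-0.6 -1.6  5.9] w 0.271 gf 88.8
DELTA [-0.0019 -0.0004  0.0039  0.0019]
```

send_rows(deltas="0 0 -0.02 0;0 0 -0.045 0;0 0 -0.075 0;0 0 -0.095 0;0 0 -0.095 0")

```text
t: 11.4
eef_pos: [0.4994, -0.3075, 0.2019]
tool_rot: [0.001, 1.0, 0.009, 0.002]
contact_force: [0.6, -0.6, -4.8]
gripper_width: 0.274
grasp_force: 89.4
```

send_rows(deltas="-0.01 -0.03 0 0;-0.02 -0.075 0 2.6;-0.03 -0.12 0 2.6;-0.0405 -0.165 0 2.6;-0.0405 -0.2 0 2.6")

```text
t: 11.9
eef_pos: [0.4507, -0.1052, 0.1976]
tool_rot: [-0.001, 1.0, -0.013, -0.003]
contact_force: [1.0, 0.4, -5.4]
gripper_width: 0.267
grasp_force: 89.7
```

```bash
python3 -c "
from h import *
go(.455,-.1076,.120,-1.6)
p=bot.read_camera('scene');save(p,'t4',(250,110,390,250),4)
for n in ('roller_grip','wheel_axle'):
  for r in bot.landmark_of(p,n)[:1]: print(n,r)"
```

```text
t 11.9 pos [ 0.4507 -0.1052  0.1976] psi -1.49 quat [-0.001  1.    -0.013 -0.003] q7 -1.55 F [ 1.   0.4 -5.4] w 0.267 gf 89.7
DELTA [0.0044 0.0023 0.0776 0.1132]
roller_grip {'xyz': [0.4477, -0.1048, 0.2101], 'confidence': 0.89}
wheel_axle {'xyz': [0.4499, -0.1003, 0.1272], 'confidence': 0.73}
```

View pics/t4.png

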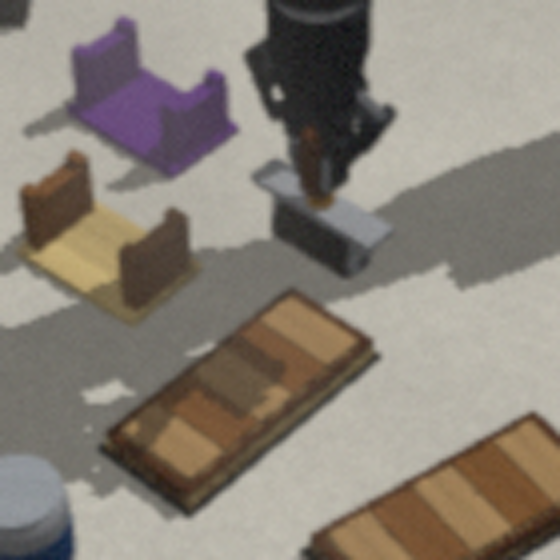

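Picture t4: the roller is held upright and level above the near end of front_b, with the empty wooden rest at crop (110,250). I'll lower onto b1.

send_rows(deltas="0.0045 0.0025 0.025 0;0.0045 0.0025 0.05 0;0.0045 0.0025 0.065 0;0.0045 0.0025 0.073 0;0.0045 0.0025 0.075 0")

```text
t: 12.55
eef_pos: [0.4575, -0.1112, 0.1233]
tool_rot: [-0.0, 1.0, -0.014, -0.001]
contact_force: [0.7, 0.7, -4.8]
gripper_width: 0.274
grasp_force: 90.1
```

send_rows(deltas="0 0 0.0015 0;0 0 0.003 0;0 0 0.0045 0;0 0 0.006 0;0 0 0.006 0")

```text
t: 13.05
eef_pos: [0.4586, -0.1106, 0.1189]
tool_rot: [0.0, 1.0, -0.014, 0.0]
contact_force: [-1.2, 0.1, -4.7]
gripper_width: 0.27
grasp_force: 90.1
```

```bash
python3 -c "
from h import *
go(.455,-.1076,.112,-1.6)"
```

```text
t 13.05 pos [ 0.4586 -0.1106  0.1189] psi -1.56 quat [ 0.     1.    -0.014  0.   ] q7 -1.58 F [-1.2  0.1 -4.7] w 0.27 gf 90.1
DELTA [-0.0037 -0.0029  0.0069  0.0427]
```

send_rows(deltas="-0.003 -0.0025 0.001 0;-0.003 -0.0025 0.002 0;-0.003 -0.0025 0.003 0;-0.003 -0.0025 0.0035 0;-0.003 -0.0025 0.0035 0")

```text
t: 13.55
eef_pos: [0.4564, -0.1079, 0.1157]
tool_rot: [0.0, 1.0, -0.014, 0.001]
contact_force: [-0.1, 0.7, 0.5]
gripper_width: 0.269
grasp_force: 90.9
```

send_rows(deltas="0 0 0.001 0;0 0 0.002 0;0 0 0.002 0")

```text
t: 13.85
eef_pos: [0.4562, -0.1079, 0.1135]
tool_rot: [-0.0, 1.0, -0.014, 0.001]
contact_force: [0.1, 1.3, 3.3]
gripper_width: 0.265
grasp_force: 91.1
```

send_rows(deltas="0 0 0.001 0;0 0 0.002 0;0 0 0.002 0")

```text
t: 14.15
eef_pos: [0.4576, -0.108, 0.1126]
tool_rot: [0.0, 1.0, -0.014, 0.002]
contact_force: [1.3, 1.8, 12.9]
gripper_width: 0.272
grasp_force: 92.8
```

send_rows(deltas="0.005 0 0.0005 0;0.012 0 0.0005 0;0.019 0 0.0005 0;0.026 0 0.0005 0;0.033 0 0.0005 0")

```text
t: 14.65
eef_pos: [0.4908, -0.1089, 0.1126]
tool_rot: [0.0, 1.0, -0.014, 0.002]
contact_force: [-0.3, 2.0, 16.6]
gripper_width: 0.266
grasp_force: 93.0
```

send_rows(deltas="0.007 0 0 0;0.014 0 0 0;0.021 0 0 0;0.028 0 0 0;0.035 0 0 0")

```text
t: 15.15
eef_pos: [0.5252, -0.1098, 0.1125]
tool_rot: [0.0, 1.0, -0.014, 0.001]
contact_force: [-1.5, 1.7, 16.5]
gripper_width: 0.266
grasp_force: 92.8
```

send_rows(deltas="0.007 0 0 0;0.014 0 0 0;0.021 0 0 0;0.028 0 0 0;0.035 0 0 0")

```text
t: 15.65
eef_pos: [0.5594, -0.1108, 0.1126]
tool_rot: [0.0, 1.0, -0.014, 0.0]
contact_force: [-3.0, 2.0, 15.4]
gripper_width: 0.272
grasp_force: 93.3
```

send_rows(deltas="0.007 0 0 0;0.014 0 0 0;0.021 0 0 0;0.028 0 0 0;0.035 0 0 0")

```text
t: 16.15
eef_pos: [0.5946, -0.1118, 0.1126]
tool_rot: [0.0, 1.0, -0.014, 0.001]
contact_force: [-6.9, 1.6, 19.9]
gripper_width: 0.272
grasp_force: 93.1
```

send_rows(deltas="0.007 0 0 0;0.014 0 0 0;0.02 0 0 0;0.026 0 0 0;0.03 0 0 0")

```text
t: 16.65
eef_pos: [0.6257, -0.1126, 0.1127]
tool_rot: [0.0, 1.0, -0.014, 0.002]
contact_force: [0.1, 1.1, 12.1]
gripper_width: 0.27
grasp_force: 92.5
```

```bash
python3 -c "
from h import *
go(.625,-.1124,.112,-1.6)"
```

```text
t 16.65 pos [ 0.6257 -0.1126  0.1127] psi -1.57 quat [ 0.     1.    -0.014  0.002] q7 -1.61 F [ 0.1  1.1 12.1] w 0.27 gf 92.5
DELTA [-0.0007 -0.0002  0.0007  0.0288]
```

Now a return pass for evenness.

send_rows(deltas="-0.006 0 0.0008 0;-0.014 0 0.0008 0;-0.022 0 0.0008 0;-0.03 0 0.0008 0;-0.038 0 0.0008 0")

```text
t: 17.15
eef_pos: [0.5884, -0.1116, 0.1126]
tool_rot: [0.0, 1.0, -0.014, 0.003]
contact_force: [0.4, 1.1, 15.3]
gripper_width: 0.27
grasp_force: 92.9
```

send_rows(deltas="-0.009 0 0 0;-0.018 0 0 0;-0.027 0 0 0;-0.036 0 0 0;-0.045 0 0 0")

```text
t: 17.65
eef_pos: [0.5436, -0.1105, 0.1126]
tool_rot: [0.0, 1.0, -0.014, 0.004]
contact_force: [0.7, 1.5, 16.0]
gripper_width: 0.269
grasp_force: 93.0
```

send_rows(deltas="-0.009 0 0 0;-0.018 0 0 0;-0.027 0 0 0;-0.036 0 0 0;-0.045 0 0 0")

```text
t: 18.15
eef_pos: [0.4989, -0.1093, 0.1126]
tool_rot: [0.0, 1.0, -0.014, 0.004]
contact_force: [1.5, 0.3, 18.8]
gripper_width: 0.268
grasp_force: 93.1
```

send_rows(deltas="-0.009 0 0 0;-0.018 0 0 0;-0.027 0 0 0;-0.034 0 0 0;-0.04 0 0 0")

```text
t: 18.65
eef_pos: [0.459, -0.1083, 0.1126]
tool_rot: [0.0, 1.0, -0.014, 0.004]
contact_force: [0.5, 1.7, 21.3]
gripper_width: 0.27
grasp_force: 93.6
```

send_rows(deltas="0 0 -0.01 0;0 0 -0.03 0;0 0 -0.06 0;0 0 -0.07 0")

```text
t: 19.05
eef_pos: [0.4561, -0.1084, 0.1815]
tool_rot: [0.0, 1.0, -0.014, 0.001]
contact_force: [0.9, 0.5, -4.6]
gripper_width: 0.272
grasp_force: 90.6
```

```bash
python3 -c "
from h import *
th=np.radians(-14.5)
go(.526-.085*np.cos(th),.103-.085*np.sin(th),.13,-14.5)
p=bot.read_camera('top');P=pts(p)
for c,a,n in(((.5404,-.1098),-1.6,'b'),((.526,.103),-14.5,'a')):
  a=np.radians(a);u=np.array([np.cos(a),np.sin(a)]);v=np.array([-u[1],u[0]])
  d=P[...,:2]-np.array(c);x=d@u;y=d@v
  print(n,'lip',np.round(1000*np.median(P[...,2][(abs(x)<100)&(abs(abs(y)-43)<2)]),2))
  for i in range(5):
    k=(abs(x-(i-2)*.04)<.015)&(abs(y)<.033)&(p['depth']>0);z=P[...,2][k]*1000;print(k.sum(),np.round(np.median(z),2),np.round(np.mean(z),2))
"
```

```text
t 19.05 pos [ 0.4561 -0.1084  0.1815] psi -1.58 quat [ 0.     1.    -0.014  0.001] q7 -1.56 F [ 0.9  0.5 -4.6] w 0.272 gf 90.6
DELTA [-0.0188 -0.2322  0.0515 12.919 ]
b lip nan
667 546.89 550.02
261 524.12 486.99
47 22.82 23.07
238 22.68 22.84
238 22.67 22.73
a lip nan
242 25.78 25.71
242 25.96 25.91
240 25.7 25.82
241 25.72 25.8
235 25.82 25.89
  return _methods._mean(a, axis=axis, dtype=dtype,
  ret = ret.dtype.type(ret / rcount)
```

b3–b5 are flush at 22.7 mm, and all of front_a is still proud. On to front_a.

send_rows(deltas="-0.0047 -0.045 0 5;-0.0094 -0.09 0 10;-0.014 -0.135 0 12.9;-0.0188 -0.18 0 12.9;-0.0188 -0.215 0 12.9")

```text
t: 19.6
eef_pos: [0.4408, 0.1097, 0.1785]
tool_rot: [0.0, 0.992, -0.125, -0.001]
contact_force: [1.5, -0.1, -5.2]
gripper_width: 0.273
grasp_force: 90.9
```

```bash
python3 -c "
from h import *
th=np.radians(-14.5)
go(.526-.083*np.cos(th),.103-.083*np.sin(th),.12,-14.5)
p=bot.read_camera('top');P=pts(p)
a=np.radians(-1.6);u=np.array([np.cos(a),np.sin(a)]);v=np.array([-u[1],u[0]])
d=P[...,:2]-np.array((.5404,-.1098));x=d@u;y=d@v
for i in range(5):
    k=(abs(x-(i-2)*.04)<.015)&(abs(y)<.033)&(p['depth']>0);z=P[...,2][k]*1000;print(k.sum(),np.round(np.median(z),2))
"
```

```text
t 19.6 pos [0.4408 0.1097 0.1785] psi -14.35 quat [ 0.     0.992 -0.125 -0.001] q7 -2.29 F [ 1.5 -0.1 -5.2] w 0.273 gf 90.9
DELTA [ 0.0013 -0.0148  0.0585  0.1543]
246 22.45
244 22.96
239 22.77
237 22.76
235 22.84
```

All of front_b is flush.

send_rows(deltas="0.0013 -0.015 0.02 0;0.0013 -0.015 0.045 0;0.0013 -0.015 0.055 0;0.0013 -0.015 0.0585 0;0.0013 -0.015 0.0585 0")

```text
t: 20.15
eef_pos: [0.4473, 0.1209, 0.121]
tool_rot: [0.0, 0.992, -0.126, -0.001]
contact_force: [0.3, -0.9, -4.2]
gripper_width: 0.27
grasp_force: 91.4
```

```bash
python3 -c "
from h import *
th=np.radians(-14.5)
go(.526-.083*np.cos(th),.103-.083*np.sin(th),.1125,-14.5)"
```

```text
t 20.15 pos [0.4473 0.1209 0.121 ] psi -14.5 quat [ 0.     0.992 -0.126 -0.001] q7 -2.36 F [ 0.3 -0.9 -4.2] w 0.27 gf 91.4
DELTA [-0.0023 -0.0023  0.0085 -0.0042]
```

send_rows(deltas="-0.002 -0.002 0.001 0;-0.002 -0.002 0.0025 0;-0.002 -0.002 0.004 0;-0.002 -0.002 0.0055 0;-0.002 -0.002 0.007 0")

```text
t: 20.65
eef_pos: [0.4468, 0.124, 0.115]
tool_rot: [-0.0, 0.992, -0.126, 0.001]
contact_force: [-1.0, -1.1, 3.1]
gripper_width: 0.274
grasp_force: 92.6
```

send_rows(deltas="0 0 0.0005 0;0 0 0.001 0;0 0 0.001 0")

```text
t: 20.95
eef_pos: [0.4468, 0.1241, 0.1139]
tool_rot: [-0.0, 0.992, -0.126, 0.0]
contact_force: [0.1, -0.9, 2.9]
gripper_width: 0.27
grasp_force: 92.6
```

send_rows(deltas="0 0 0.001 0;0 0 0.002 0;0 0 0.003 0;0 0 0.003 0")

```text
t: 21.35
eef_pos: [0.4484, 0.1239, 0.1125]
tool_rot: [-0.0, 0.992, -0.126, 0.002]
contact_force: [-1.5, -4.4, 22.2]
gripper_width: 0.268
grasp_force: 95.1
```

```bash
python3 -c "
from h import *
th=np.radians(-14.5)
go(.526+.085*np.cos(th),.103+.085*np.sin(th),.1125,-14.5)"
```

```text
t 21.35 pos [0.4484 0.1239 0.1125] psi -14.5 quat [-0.     0.992 -0.126  0.002] q7 -2.38 F [-1.5 -4.4 22.2] w 0.268 gf 95.1
DELTA [0.1653 0.0008 0.     0.0015]
```

send_rows(deltas="0.005 0 -0.0003 0;0.012 0 -0.0003 0;0.019 0 -0.0003 0;0.026 0 -0.0003 0;0.033 0 -0.0003 0")

```text
t: 21.85
eef_pos: [0.48, 0.1157, 0.1126]
tool_rot: [-0.0, 0.992, -0.126, 0.002]
contact_force: [-2.2, -3.0, 17.6]
gripper_width: 0.274
grasp_force: 94.6
```

send_rows(deltas="0.007 0 0 0;0.014 0 0 0;0.021 0 0 0;0.028 0 0 0;0.035 0 0 0")

```text
t: 22.35
eef_pos: [0.5137, 0.1071, 0.1125]
tool_rot: [-0.0, 0.992, -0.126, 0.001]
contact_force: [-2.3, -2.4, 16.1]
gripper_width: 0.271
grasp_force: 94.3
```

send_rows(deltas="0.007 0 0 0;0.014 0 0 0;0.021 0 0 0;0.028 0 0 0;0.035 0 0 0")

```text
t: 22.85
eef_pos: [0.547, 0.0985, 0.1126]
tool_rot: [-0.0, 0.992, -0.126, 0.001]
contact_force: [-2.2, -2.1, 13.6]
gripper_width: 0.272
grasp_force: 94.3
```

send_rows(deltas="0.007 0 0.0004 0;0.014 0 0.0004 0;0.021 0 0.0004 0;0.028 0 0.0004 0;0.035 0 0.0004 0")

```text
t: 23.35
eef_pos: [0.5809, 0.0898, 0.1126]
tool_rot: [-0.0, 0.992, -0.126, 0.001]
contact_force: [-5.5, -1.9, 20.3]
gripper_width: 0.267
grasp_force: 94.7
```

send_rows(deltas="0.007 0 0 0;0.014 0 0 0;0.02 0 0 0;0.026 0 0 0;0.029 0 0 0")

```text
t: 23.85
eef_pos: [0.6106, 0.0821, 0.1127]
tool_rot: [-0.0, 0.992, -0.126, 0.002]
contact_force: [-0.8, -1.2, 14.9]
gripper_width: 0.269
grasp_force: 93.9
```

send_rows(deltas="-0.006 0 0.0006 0;-0.014 0 0.0006 0;-0.022 0 0.0006 0;-0.03 0 0.0006 0;-0.038 0 0.0006 0")

```text
t: 24.35
eef_pos: [0.5741, 0.0916, 0.1126]
tool_rot: [-0.0, 0.992, -0.126, 0.003]
contact_force: [0.4, -3.5, 17.8]
gripper_width: 0.268
grasp_force: 94.4
```

send_rows(deltas="-0.009 0 0 0;-0.018 0 0 0;-0.027 0 0 0;-0.036 0 0 0;-0.045 0 0 0")

```text
t: 24.85
eef_pos: [0.5306, 0.1029, 0.1126]
tool_rot: [-0.0, 0.992, -0.126, 0.003]
contact_force: [-0.6, -4.2, 20.8]
gripper_width: 0.273
grasp_force: 94.7
```

send_rows(deltas="-0.009 0 0 0;-0.018 0 0 0;-0.027 0 0 0;-0.036 0 0 0;-0.045 0 0 0")

```text
t: 25.35
eef_pos: [0.4871, 0.1141, 0.1126]
tool_rot: [-0.0, 0.992, -0.126, 0.003]
contact_force: [0.4, -5.7, 21.8]
gripper_width: 0.271
grasp_force: 95.0
```

send_rows(deltas="-0.009 0 0 0;-0.018 0 0 0;-0.024 0 0 0;-0.03 0 0 0;-0.036 0 0 0")

```text
t: 25.85
eef_pos: [0.4523, 0.1232, 0.1125]
tool_rot: [-0.0, 0.992, -0.126, 0.003]
contact_force: [0.2, -5.4, 26.1]
gripper_width: 0.265
grasp_force: 95.4
```

send_rows(deltas="0 0 -0.01 0;0 0 -0.03 0;0 0 -0.06 0;0 0 -0.09 0;0 0 -0.09 0")

```text
t: 26.35
eef_pos: [0.4509, 0.1244, 0.2026]
tool_rot: [-0.001, 0.992, -0.126, 0.003]
contact_force: [1.6, -0.3, -4.4]
gripper_width: 0.267
grasp_force: 91.7
```

```bash
python3 -c "
from h import *
go(.4975,-.3075,.2,1)"
```

```text
t 26.35 pos [0.4509 0.1244 0.2026] psi -14.45 quat [-0.001  0.992 -0.126  0.003] q7 -2.31 F [ 1.6 -0.3 -4.4] w 0.267 gf 91.7
DELTA [ 1.52900e-01  4.06600e-01  2.60000e-03 -1.54506e+01]
```

send_rows(deltas="0.0765 0.203 0 -15.5;0.0765 0.203 0 -15.5;0.0765 0.203 0 -15.5;0.0765 0.203 0 -15.5;0.0765 0.203 0 -15.5")

```text
t: 26.85
eef_pos: [0.471, -0.0962, 0.1979]
tool_rot: [0.0, 1.0, 0.007, -0.002]
contact_force: [0.7, 1.0, -5.5]
gripper_width: 0.267
grasp_force: 91.6
```

```bash
python3 -c "
from h import *
go(.4975,-.3075,.2,1)
p=bot.read_camera('top');P=pts(p)
a=np.radians(-14.5);u=np.array([np.cos(a),np.sin(a)]);v=np.array([-u[1],u[0]])
d=P[...,:2]-np.array((.526,.103));x=d@u;y=d@v
for i in range(5):
    k=(abs(x-(i-2)*.04)<.015)&(abs(y)<.033)&(p['depth']>0);z=P[...,2][k]*1000;print(k.sum(),np.round(np.median(z),2))
k=(np.hypot(P[...,0]-.495,P[...,1]+.307)<.1)
print(rect(p,k,.055,.09),rect(p,k,.004,.09),rect(p,k,.004,.014))
for r in bot.masks_of(p,'rest')[:2]:
    print(np.round(np.argwhere(r['mask']).mean(0)),rect(p,r['mask'],.006,.09),rect(p,r['mask'],.06,.09))
for r in bot.landmark_of(p,'rest'): print(r)
"
```

```text
t 26.85 pos [ 0.471  -0.0962  0.1979] psi 0.85 quat [ 0.     1.     0.007 -0.002] q7 -1.54 F [ 0.7  1.  -5.5] w 0.267 gf 91.6
DELTA [ 0.0233  0.2117 -0.0021 -0.1505]
247 22.6
239 22.84
239 22.88
236 23.01
235 23.15
(array([ 494.9, -306.3]), array([ 67.4, 134.4]), 1.0, np.int64(374), np.float64(0.0673)) (array([ 496.3, -318. ]), array([190.8, 167.6]), 1.0, np.int64(1717), np.float64(0.0112)) (array([ 496.3, -318. ]), array([190.8, 167.6]), 1.0, np.int64(1123), np.float64(0.0092))
[224. 423.] (array([ 495.3, -305.9]), array([ 86.8, 138.1]), 1.1, np.int64(1460), np.float64(0.0119)) (array([ 494.7, -306.1]), array([ 66.7, 132.9]), 1.1, np.int64(316), np.float64(0.0673))
[281. 460.] (array([ 335.9, -407.3]), array([141.3,  88. ]), 89.3, np.int64(1595), np.float64(0.0122)) (array([ 334.7, -407. ]), array([135.5,  68.2]), 88.6, np.int64(365), np.float64(0.0668))
{'xyz': [0.3359, -0.4115, 0.0018], 'confidence': 0.74}
{'xyz': [0.4913, -0.3114, 0.0017], 'confidence': 0.65}
```

All ten strips are flush. Next I'll carry the roller to the rest, centred at (0.495, -0.306).

send_rows(deltas="0.0225 0.04 -0.002 0;0.0225 0.09 -0.002 0;0.0225 0.14 -0.002 0;0.0225 0.19 -0.002 0;0.0225 0.211 -0.002 0")

```text
t: 27.5
eef_pos: [0.4976, -0.307, 0.2001]
tool_rot: [0.001, 1.0, 0.007, -0.001]
contact_force: [0.1, 0.3, -4.4]
gripper_width: 0.269
grasp_force: 91.7
```

send_rows(deltas="0 0 0 0;0 0 0 0")

```text
t: 27.7
eef_pos: [0.4988, -0.3009, 0.2002]
tool_rot: [-0.001, 1.0, 0.01, -0.001]
contact_force: [0.5, 1.1, -4.3]
gripper_width: 0.266
grasp_force: 91.7
```

```bash
python3 -c "
from h import *
go(.4965,-.307,.107,1)
p=bot.read_camera('scene');save(p,'t5',(230,90,330,200),5)
for n in ('roller_grip','wheel_axle'):
  for r in bot.landmark_of(p,n)[:1]: print(n,r)
p=bot.read_camera('top')
for n in ('roller_grip','wheel_axle'):
  for r in bot.landmark_of(p,n)[:1]: print(n,r)"
```

```text
t 27.7 pos [ 0.4988 -0.3009  0.2002] psi 1.1 quat [-0.001  1.     0.01  -0.001] q7 -1.15 F [ 0.5  1.1 -4.3] w 0.266 gf 91.7
DELTA [-0.0024  0.006   0.0932  0.1046]
roller_grip {'xyz': [0.4952, -0.3016, 0.2128], 'confidence': 0.74}
wheel_axle {'xyz': [0.5014, -0.3017, 0.1324], 'confidence': 0.77}
roller_grip {'xyz': [0.4976, -0.2996, 0.2126], 'confidence': 0.75}
wheel_axle {'xyz': [0.7056, 0.3298, -0.0022], 'confidence': 0.54}
```

View pics/t5.png

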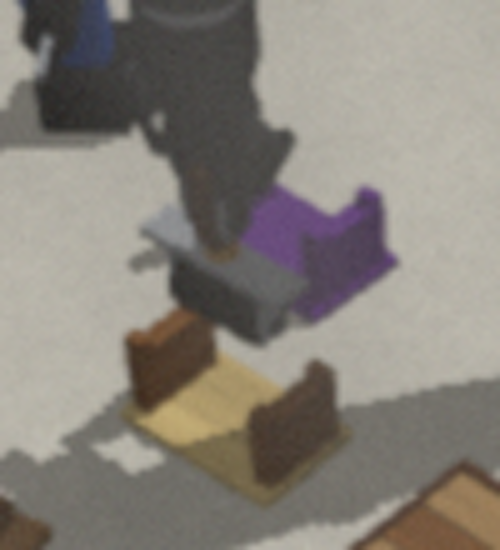

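Picture t5: the roller hangs upright above the wooden rest, wheel about crop (225,300) over the gap between the cheeks. I'll settle, then lower.

send_rows(deltas="-0.002 0.003 0.02 0;-0.002 0.003 0.02 0;-0.002 0.003 0.02 0;-0.002 0.003 0.02 0")

```text
t: 28.4
eef_pos: [0.4975, -0.3058, 0.1826]
tool_rot: [0.0, 1.0, 0.009, 0.001]
contact_force: [0.1, 0.1, -4.6]
gripper_width: 0.27
grasp_force: 91.5
```

send_rows(deltas="0 0 0 0;0 0 0 0")

```text
t: 28.6
eef_pos: [0.4973, -0.306, 0.1824]
tool_rot: [0.0, 1.0, 0.009, 0.0]
contact_force: [-0.6, 0.6, -4.5]
gripper_width: 0.27
grasp_force: 91.5
```

```bash
python3 -c "
from h import *
go(.4965,-.307,.107,1)"
```

```text
t 28.6 pos [ 0.4973 -0.306   0.1824] psi 1.04 quat [0.    1.    0.009 0.   ] q7 -1.15 F [-0.6  0.6 -4.5] w 0.27 gf 91.5
DELTA [-0.0008  0.001   0.0754  0.0426]
```

send_rows(deltas="-0.001 0.001 0.015 0;-0.001 0.001 0.03 0;-0.001 0.001 0.045 0;-0.001 0.001 0.058 0;-0.001 0.001 0.066 0")

```text
t: 29.1
eef_pos: [0.4955, -0.3067, 0.1145]
tool_rot: [-0.0, 1.0, 0.009, -0.001]
contact_force: [0.7, 0.1, -5.1]
gripper_width: 0.269
grasp_force: 91.7
```

send_rows(deltas="0 0 0.002 0;0 0 0.004 0;0 0 0.006 0;0 0 0.008 0")

```text
t: 29.5
eef_pos: [0.4964, -0.3072, 0.1082]
tool_rot: [0.0, 1.0, 0.009, 0.0]
contact_force: [-0.0, -0.6, -5.5]
gripper_width: 0.272
grasp_force: 91.7
```

send_rows(deltas="0 0 0.0015 0;0 0 0.003 0;0 0 0.003 0")

```text
t: 29.8
eef_pos: [0.4962, -0.307, 0.1059]
tool_rot: [0.0, 1.0, 0.009, 0.0]
contact_force: [-2.0, 2.7, 4.8]
gripper_width: 0.27
grasp_force: 93.0
```

Seated. I'll release and retreat.

send_rows(deltas="0 0 0 0;0 0 0 0;0 0 0 0;0 0 0 0;0 0 0 0", claw=1)

```text
t: 30.3
eef_pos: [0.4961, -0.307, 0.1048]
tool_rot: [0.0, 1.0, 0.009, 0.0]
contact_force: [0.4, 0.7, -0.3]
gripper_width: 1.002
grasp_force: 0.0
```

send_rows(deltas="0 0 -0.02 0;0 0 -0.05 0;0 0 -0.09 0;0 0 -0.13 0;0 0 -0.15 0")

```text
t: 30.8
eef_pos: [0.4973, -0.3077, 0.2587]
tool_rot: [0.001, 1.0, 0.009, 0.002]
contact_force: [0.2, -0.1, -0.6]
gripper_width: 1.001
grasp_force: 0.0
```

send_rows(deltas="-0.03 -0.05 0 0;-0.03 -0.1 0 0;-0.03 -0.15 0 0;-0.03 -0.2 0 0;-0.03 -0.2 0 0")

```text
t: 31.3
eef_pos: [0.4623, -0.1012, 0.2552]
tool_rot: [-0.001, 1.0, 0.013, 0.0]
contact_force: [0.7, 0.0, -0.2]
gripper_width: 0.999
grasp_force: 0.0
```

```bash
python3 -c "
from h import *
go(.4965,-.307,.107,1)
p=bot.read_camera('scene');save(p,'t6',(220,110,480,290),3)
for n in ('roller_grip','wheel_axle','tape_mid'):
  for r in bot.landmark_of(p,n)[:1]: print(n,r)
p=bot.read_camera('top');P=pts(p)
k=(np.hypot(P[...,0]-.495,P[...,1]+.307)<.04)
print(rect(p,k,.12,.17),rect(p,k,.06,.09))
for c,a in(((.5404,-.1098),-1.6),((.526,.103),-14.5)):
  a=np.radians(a);u=np.array([np.cos(a),np.sin(a)]);v=np.array([-u[1],u[0]]);d=P[...,:2]-np.array(c);x=d@u;y=d@v
  for i in range(5):
    k=(abs(x-(i-2)*.04)<.015)&(abs(y)<.033)&(p['depth']>0);z=P[...,2][k]*1000;print(k.sum(),np.round(np.median(z),2))
"
```

```text
t 31.3 pos [ 0.4623 -0.1012  0.2552] psi 1.54 quat [-0.001  1.     0.013  0.   ] q7 -1.5 F [ 0.7  0.  -0.2] w 0.999 gf 0.0
DELTA [0.0287 0.2066 0.1482 0.5365]
roller_grip {'xyz': [0.4924, -0.307, 0.1201], 'confidence': 0.74}
wheel_axle {'xyz': [0.4957, -0.3063, 0.0369], 'confidence': 0.97}
tape_mid {'xyz': [0.4322, 0.3201, 0.0338], 'confidence': 0.69}
(array([ 494.1, -305.1]), array([25.4, 28.3]), 89.9, np.int64(130), np.float64(0.1442)) (array([ 494.2, -307.3]), array([27.9, 77.4]), 0.9, np.int64(179), np.float64(0.0733))
844 617.11
473 602.49
44 23.86
144 22.38
235 22.62
242 22.62
245 22.45
241 22.8
241 22.7
239 23.06
```

View pics/t6.png

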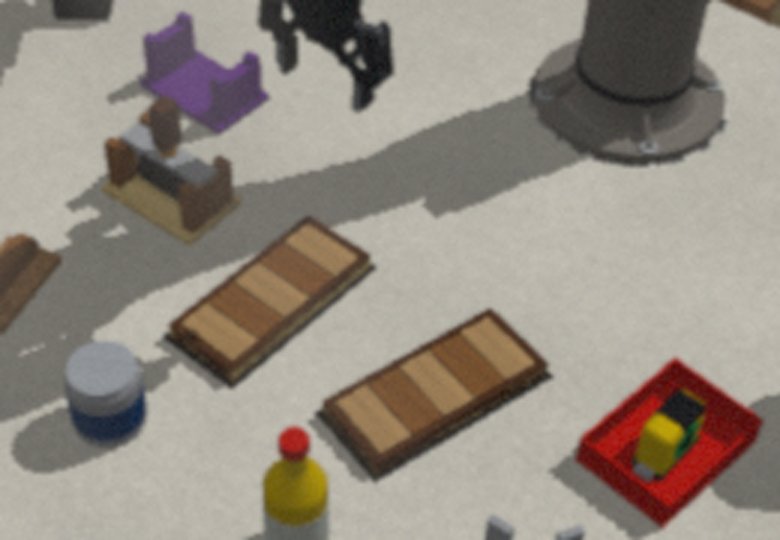

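Picture t6: the roller is seated in the wooden rest at crop (165,170) and the tape is in the tray at (670,435). Both fronts are flush and the gripper is clear.

```bash
python3 -c "
from station import bot
print(bot.hand_in())"
```

```text
the job is handed in; nothing more can be done
None
```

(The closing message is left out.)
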